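Reject the sanding pad with the worn swivel

ROBOT

A 6-joint arm with a two-finger parallel gripper is mounted at the origin on the work surface. World frame = base frame: x ahead of the robot, y to its left, z up, the work surface at z = 0. Lengths are in mm, angles in degrees, forces in N, time in s.
With the tool pointing down it reaches from about 350 to 850 mm from the base axis. Payload 8.1 kg.
Tool frame: the origin (TCP) lies midway between the tips of the shut fingers; the grasp point (between the pads) lies 19 mm behind it; z points along the fingers, y is the line along which they close (so a half turn about z gives the same grasp; the last joint's range is limited). The gripper opens to 85 mm and grips with 20 to 120 N. Pads are 22 mm wide; open, the fingers measure 114 mm over their backs; the gripper's body (76 mm by 85 mm) begins 54 mm behind the grasp point. The pads swing forward as they close: fully open they stand 13 mm farther back than shut.
Start: joints at [-80.982, 7.471, 85.268, -0, 87.261, -4.893], TCP at [144.273, -582.401, 231.292] pointing down, gripper open.
Joint ranges: [-169.43, 169.43], [-51.17, 129.36], [1.28, 143.12], [-76.62, 256.62], [0, 156.53], [-152.29, 152.29]. Speed limits (degrees/s): [136.94, 136.94, 159.86, 180, 180, 180].

INTERFACE

Orientations are given as [roll, pitch, yaw] about the fixed x, y, z axes, in that order (R = Rz(yaw) Ry(pitch) Rx(roll)).
In Python, from bench import sense, snapshot, camera_params, hand_in, masks_of, pinpoint gives the robot as it stands.
- The arm moves only by the tool step_arm, never from a script. Its argument "targets" is a list of rows, each an object with "angular": the turn, a rotation vector about the tool's x, y, z scaled (see below), a list of three; "dp": the shift along the tool's x, y, z scaled (see below), a list of three; "fingers": the closure, from 0 (fully open) to 1 (shut). A call has exactly 8 rows; each row is the pose to reach, as a shift and turn from the pose commanded when the call began, along the tool's axes at that moment, turning the shorter way round; what a row does not reach only later rows make up. The controller multiplies each number of a shift by 0.2 m and each number of a turn by 180 degrees. A row lasts 1/8 s, in which the tool goes at most 62.5 mm and 10.7 degrees, less where a joint would pass 70% of its speed; a pose out of reach is approached as far as the arm can. A call with a number of a shift or a turn outside -1 to 1 is refused whole. A call with a gripper value outside its range is refused whole. The fingers move at their own pace and stop on an object; "newtons" is the grip in N (left out, the last holds). Time passes only in rows, so rows that repeat a pose let the fingers close, or fill a call up. It gives the time, the measured TCP pose, the force, the opening and the grip force at its end, in the units of the state.
- sense(): the state, without advancing time (a new reading comes with each control period).
- snapshot(name): name is "scene" or "top" or "wrist"; returns the picture (480x640x3 uint8, blue, green, red); there is no depth.
- camera_params(name): a dict with "vfov" (degrees; the focal length in pixels is half the picture's height over the tangent of half this angle, whatever the lens; pixels are square), "cx", "cy" (the principal point, pixels), "R" (3x3) and "t" (3): a world point X has camera coordinates R X + t. Camera axes: x right, y down, z forward; pixel columns grow to the right and rows downward; lengths in mm; the calibration is good to about 2 mm. The wrist camera is an equidistant fisheye: a pixel r from the principal point sees the ray r / f radians off the axis. A picture is of the moment at which its call begins: read the wrist's pose just before it. camera_params takes no time and is no camera call; for the wrist camera it gives the pose at the moment of the call.
- hand_in(): hands the job in; it is judged then, once.
Trained networks look in the newest picture that a camera, given by its name, has taken for a name from the list of things; names that differ only in an ending like _2 or _b are one class to them, and where a whole thing is asked for, a point or a joint stands for the part that bears it (a point fixed in the world has none). Each returns a list of dicts, best first, with "conf" (0 to 1); they miss things now and then, are a little off and sometimes report something else, mostly with a low value. They report only what shows in the picture. A call takes as long as a camera call.
- masks_of(camera, label): "pixels" (480x640 bool, what is visible of it) and "at" ([column, row] in pixels, amid what is visible of it).
- pinpoint(camera, label): "at" ([column, row] in pixels: a listed point, or the origin of a listed thing).
The state is a dict: "time": time; "joint_pos": joint angles; "qd": joint speeds; "joint_efforts": joint torques, N m; "tool_pos": TCP position; "tcp_rot": TCP orientation; "ft_force": force on the tool from outside, world axes, zero at the start; "wrist_torque": the same for the moment, N m; "finger_gap": finger opening in mm; "grip_force": force on a finger pad.
Only numpy, scipy, OpenCV 4.12 (cv2) and the standard library are available. Lean on these libraries where they do the work, as an engineer would, in place of code of your own. Each camera call takes 0.05 s, during which the arm holds its last target. There are 200 camera calls.

TASK

Check the three swivel sanding pads in the wooden tray, one after another from the robot's left to its right: rock each yellow handle clearly away from the robot and then clearly back towards it, about 8 degrees past upright each way, to feel its play. One swivel is worn and flops loosely: after all three are checked, take that pad by its handle, set it down flat on the floor of the cardboard carton before letting go, near the carton's middle, and leave it there. Leave the two sound pads lying in their bays, and do not disturb the paint tins or the brush.

Things in the scene. Friction and masses are not known exactly. Their poses are not given: they have to be found in the camera images.
- pad_a: one of three look-alike swivel sanding pads, about 700 g: foam-backed aluminium plate 180 mm long (x) by 80 mm (y), 25 mm high at the dark end clamps, wing nuts to 36 mm, grey yoke in the middle with an upright yellow handle. Origin: centre of the underside; x points away from the robot, z up. The swivel axis is along y, 42 mm above the underside. Which pad is loose must be felt
- handle_a (a joint): pad_a's handle angle, rad: 0 upright, positive when its top leans along the pad's +x (away from the robot); stops at -0.3 and 0.3. Sound: a rubber bush resists with 1.2 N m per rad (2 N at 90 mm above the swivel for 0.15 rad) and springs it back upright. Loose: gives way at about 0.3 N and stays where it is left
- handle_a_top (a point): centre of the top face of pad_a's yellow handle, a square bar 30 x 30 mm and 110 mm long; its top is 162 mm above the pad's underside and 120 mm above the swivel, its foot 52 mm above the underside
- pad_b: one of three look-alike swivel sanding pads, about 700 g: foam-backed aluminium plate 180 mm long (x) by 80 mm (y), 25 mm high at the dark end clamps, wing nuts to 36 mm, grey yoke in the middle with an upright yellow handle. Origin: centre of the underside; x points away from the robot, z up. The swivel axis is along y, 42 mm above the underside. Which pad is loose must be felt
- handle_b (a joint): pad_b's handle angle, rad: 0 upright, positive when its top leans along the pad's +x (away from the robot); stops at -0.3 and 0.3. Sound: a rubber bush resists with 1.2 N m per rad (2 N at 90 mm above the swivel for 0.15 rad) and springs it back upright. Loose: gives way at about 0.3 N and stays where it is left
- handle_b_top (a point): centre of the top face of pad_b's yellow handle, a square bar 30 x 30 mm and 110 mm long; its top is 162 mm above the pad's underside and 120 mm above the swivel, its foot 52 mm above the underside
- pad_c: one of three look-alike swivel sanding pads, about 700 g: foam-backed aluminium plate 180 mm long (x) by 80 mm (y), 25 mm high at the dark end clamps, wing nuts to 36 mm, grey yoke in the middle with an upright yellow handle. Origin: centre of the underside; x points away from the robot, z up. The swivel axis is along y, 42 mm above the underside. Which pad is loose must be felt
- handle_c (a joint): pad_c's handle angle, rad: 0 upright, positive when its top leans along the pad's +x (away from the robot); stops at -0.3 and 0.3. Sound: a rubber bush resists with 1.2 N m per rad (2 N at 90 mm above the swivel for 0.15 rad) and springs it back upright. Loose: gives way at about 0.3 N and stays where it is left
- handle_c_top (a point): centre of the top face of pad_c's yellow handle, a square bar 30 x 30 mm and 110 mm long; its top is 162 mm above the pad's underside and 120 mm above the swivel, its foot 52 mm above the underside
- tray: fixed wooden checking tray, 210 mm (its x) by 360 mm (its y), with three bays side by side along y, 115 mm apart. Floor 6 mm above the table, lips 20 mm above the table; a pad lies in each bay with 3 mm of room all round. Origin: centre of the underside; x points away from the robot, y to the robot's left
- bay_left (a point): centre of the floor of the tray's left bay (left and right as the robot sees them, left = +y)
- bay_middle (a point): centre of the floor of the tray's middle bay (left and right as the robot sees them, left = +y)
- bay_right (a point): centre of the floor of the tray's right bay (left and right as the robot sees them, left = +y)
- carton: fixed open cardboard carton for rejects, outside 270 mm (its x) by 210 mm (its y) by 75 mm high, walls 5 mm. Origin: centre of the underside; one flap hangs out on its +y side
- carton_in (a point): centre of the carton's inner floor, 5 mm above the table, axes as the carton's
- tin_pink: bystander: white paint tin with pink paint, 91 mm across, 100 mm high, origin at the centre of its underside
- tin_teal: bystander: blue paint tin with teal paint, 76 mm across, 80 mm high, origin at the centre of its underside
- brush: bystander: paint brush lying on the sheet to the right of the tray, under 250 mm long

How it is judged:
By the outcome, as a careful person would: the job done as asked, in the order asked, and still so for the second after the job is handed in, with the robot touching nothing.
It also fails if it takes over 72 s, if anything falls off the work surface, if the arm or the gripper's body presses on something with over 40 N, if the wrist force passes 120 N, or if a joint passes its speed limit or range.

## Working session

There is one attempt and no reset: what is moved stays moved. The work goes in short steps, Python scripts to look and compute and a tool call to move; the robot and the scene stay as the last step left them, time stands still between calls to the robot, and variables do not carry over. Pictures are saved under pics/ and viewed, at most 13 in all, crops included, and the job is handed in when it is done.

Besides the shell and the picture viewer there is one more tool, called after "Emit:" by a JSON object that holds its "method" and its "body", one argument or row to a line. step_arm: Moves the arm, as the interface text tells. Its arguments: {"type":"object","properties":{"targets":{"type":"array","items":{"type":"object","properties":{"angular":{"type":"array","items":{"type":"number","minimum":-1,"maximum":1}},"dp":{"type":"array","items":{"type":"number","minimum":-1,"maximum":1}},"fingers":{"type":"number"}}}},"newtons":{"type":"number"}},"required":["targets"]}

```bash
mkdir -p pics; ls
cat > h.py <<'E'
import numpy as np, cv2
from scipy.spatial.transform import Rotation as Ro
from bench import *
def ray(cam,px,P=None):
    P=P or camera_params(cam); R=np.array(P['R']);t=np.array(P['t'])
    f=240/np.tan(np.radians(P['vfov'])/2)
    d=np.array([px[0]-P['cx'],px[1]-P['cy']])/f
    if cam=='wrist':
        r=np.hypot(*d); v=np.array([*(d/r*np.sin(r) if r>0 else d),np.cos(r)])
    else: v=np.array([*d,1.])
    return -R.T@t, R.T@v
def onz(cam,px,z,P=None):
    o,v=ray(cam,px,P); return o+v*(z-o[2])/v[2]
E
python3 - <<'E'
from h import *
for c in('scene','top'):
    cv2.imwrite(f'pics/{c}0.png',snapshot(c)); P=camera_params(c)
    print(c,np.round(ray(c,(320,240))[0]),P['vfov'])
    for l,z in [('handle_a_top',168),('pad_a',6),('tray',0),('bay_left',6),('bay_middle',6),('bay_right',6),('carton',0),('carton_in',5),('tin_pink',0),('tin_teal',0),('brush',5)]:
        for r in pinpoint(c,l)[:4]: print(l,round(r['conf'],2),np.round(r['at']),np.round(onz(c,r['at'],z)[:2],1))
s=sense();print(s)
E
```

```text
pics
scene [1458.  -59.  901.] 46.46589664839453
handle_a_top 0.91 [288. 208.] [ 515.3 -117. ]
pad_a 0.97 [238. 266.] [ 530.8 -233.4]
pad_a 0.96 [289. 264.] [ 521.  -116.6]
pad_a 0.83 [339. 261.] [ 5.044e+02 -5.000e-01]
bay_right 0.36 [143. 260.] [ 518.6 -456.9]
carton 0.65 [478. 265.] [502.5 326.6]
carton_in 0.95 [480. 260.] [489.8 332.9]
tin_pink 0.55 [314. 358.] [779.6 -53.4]
tin_teal 0.63 [448. 338.] [722.4 220.7]
tin_teal 0.29 [233. 207.] [ 302.3 -275.1]
brush 0.7 [144. 259.] [ 514.4 -455.3]
brush 0.59 [479. 262.] [496.1 328.3]
top [ 542.  -52. 1278.] 47.39409814191515
handle_a_top 0.57 [356. 293.] [ 522.7 -118.6]
pad_a 0.94 [403. 291.] [ 526.7 -237.3]
pad_a 0.91 [302. 299.] [503.1  -3.5]
pad_a 0.7 [352. 292.] [ 521.8 -118.1]
bay_left 0.48 [303. 301.] [497.9  -6. ]
bay_right 0.69 [303. 299.] [502.5  -5.4]
carton 0.57 [162. 300.] [494.6 322.3]
carton_in 0.8 [159. 298.] [500.  327.3]
tin_pink 0.81 [327. 184.] [774.8 -56.4]
tin_teal 0.6 [208. 201.] [728.8 221.9]
brush 0.94 [496. 304.] [ 499.4 -451.8]
brush 0.67 [161. 300.] [494.5 323.6]
brush 0.27 [355. 292.] [ 522.1 -126.1]
{'time': 1.2, 'joint_pos': array([-8.09813250e+01,  7.47150776e+00,  8.52684906e+01,  1.19584786e-03,
        8.72626690e+01, -4.89275348e+00]), 'qd': array([-0.03798891,  0.08145649,  0.05197633,  0.0713018 ,  0.01770754,
       -0.02830879]), 'joint_efforts': array([ 1.69247091e-04, -5.69319284e+01, -5.00868702e+01, -4.23433639e-04,
        1.34892347e-03, -3.29133691e-06]), 'tool_pos': array([ 144.28364281, -582.38331134,  231.28203134]), 'tcp_rot': array([-1.79997444e+02, -1.41762740e-03,  1.39113713e+01]), 'ft_force': array([-0.14087733, -0.36811105,  0.75415351]), 'wrist_torque': array([ 0.01555223, -0.03744375, -0.0260898 ]), 'grip_force': 0.0, 'finger_gap': 85.42972468271981}
```

View pics/scene0.png

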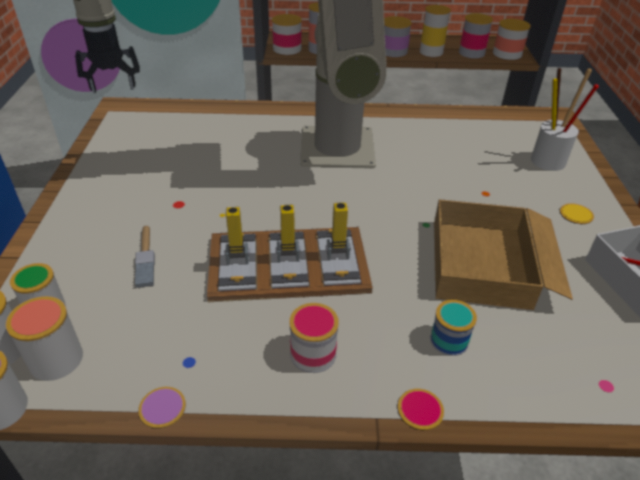

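View pics/top0.png

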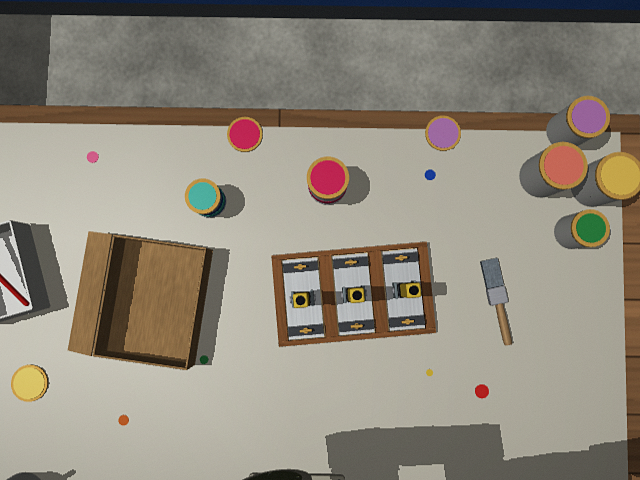

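The pictures match the networks: three pads in the tray at top-view pixels (302,299), (356,293) and (410,290), with the carton at (160,298). The tray is turned about +5° and the carton about -10°. I'll measure the yaws next.

Run:
```python
from h import *
snapshot('top')
for l,z in(('tray',20),('carton',75),('pad_a',30)):
    for m in masks_of('top',l)[:3]:
        ys,xs=np.nonzero(m['pixels'])
        p=np.array([onz('top',(x,y),z)[:2] for x,y in zip(xs,ys)],np.float32)
        print(l,round(m['conf'],2),np.round(m['at']),cv2.minAreaRect(p))
```

```text
Traceback (most recent call last):
  File "h.py", line 13, in onz
    o,v=ray(cam,px,P); return o+v*(z-o[2])/v[2]
        ~~~^^^^^^^^^^
  File "h.py", line 5, in ray
    P=P or camera_params(cam); R=np.array(P['R']);t=np.array(P['t'])
           ~~~~~~~~~~~~~^^^^^
ValueError: time passes only in moves, steps and waits
```

Emit:
{"method": "step_arm", "body": {
  "targets": [
    {"dp": [0.8,-0.8,-0.1],"angular": [0,0,-0.45],"fingers": 0},
    {"dp": [0.8,-0.8,-0.1],"angular": [0,0,-0.45],"fingers": 0},
    {"dp": [0.8,-0.8,-0.1],"angular": [0,0,-0.45],"fingers": 0},
    {"dp": [0.8,-0.8,-0.1],"angular": [0,0,-0.45],"fingers": 0},
    {"dp": [0.8,-0.8,-0.1],"angular": [0,0,-0.45],"fingers": 0},
    {"dp": [0.8,-0.8,-0.1],"angular": [0,0,-0.45],"fingers": 0},
    {"dp": [0.8,-0.8,-0.1],"angular": [0,0,-0.45],"fingers": 0},
    {"dp": [0.8,-0.8,-0.1],"angular": [0,0,-0.45],"fingers": 0}
  ]
}}

```text
time: 2.3
tool_pos: [261.2, -388.6, 251.4]
tcp_rot: [180.0, 0.0, 95.2]
ft_force: [0.1, 0.4, 0.3]
finger_gap: 85.6
grip_force: 0.0
```

Run:
```python
from h import *
snapshot('top');P=camera_params('top')
for l,z in(('tray',20),('carton',75),('pad_a',30)):
    for m in masks_of('top',l)[:3]:
        ys,xs=np.nonzero(m['pixels'])
        p=np.array([onz('top',(x,y),z,P)[:2] for x,y in zip(xs,ys)],np.float32)
        print(l,round(m['conf'],2),np.round(m['at']),cv2.minAreaRect(p))
```

```text
tray 0.59 [340. 295.] ((519.7919311523438, -120.33815002441406), (211.69374084472656, 360.62237548828125), 6.056649684906006)
carton 0.69 [141. 300.] ((497.77044677734375, 348.84283447265625), (280.9402770996094, 269.9096984863281), 82.66197967529297)
pad_a 0.9 [352. 293.] ((518.2691650390625, -118.78361511230469), (183.55471801757812, 85.2020492553711), 6.996370315551758)
pad_a 0.76 [406. 291.] ((530.3568115234375, -234.40541076660156), (180.800537109375, 82.02124786376953), 5.815376281738281)
pad_a 0.69 [300. 296.] ((507.9757995605469, -6.261932373046875), (181.5050506591797, 80.02222442626953), 5.991957187652588)
```

Emit:
{"method": "step_arm", "body": {
  "targets": [
    {"dp": [0.9,0.7,0],"angular": [0,0,0],"fingers": 0},
    {"dp": [0.9,0.7,0],"angular": [0,0,0],"fingers": 0},
    {"dp": [0.9,0.7,0],"angular": [0,0,0],"fingers": 0},
    {"dp": [0.9,0.7,0],"angular": [0,0,0],"fingers": 0},
    {"dp": [0.9,0.7,0],"angular": [0,0,0],"fingers": 0},
    {"dp": [0.9,0.7,0],"angular": [0,0,0],"fingers": 0},
    {"dp": [0.9,0.7,0],"angular": [0,0,0],"fingers": 0},
    {"dp": [0.9,0.7,0],"angular": [0,0,0],"fingers": 0}
  ]
}}

```text
time: 3.5
tool_pos: [384.8, -198.2, 251.3]
tcp_rot: [-180.0, 0.0, 94.8]
ft_force: [-0.1, 0.3, 0.3]
finger_gap: 85.0
grip_force: 0.0
```

Emit:
{"method": "step_arm", "body": {
  "targets": [
    {"dp": [0.9,0.6,0],"angular": [0,0,0],"fingers": 0},
    {"dp": [0.9,0.6,0],"angular": [0,0,0],"fingers": 0},
    {"dp": [0.9,0.6,0],"angular": [0,0,0],"fingers": 0},
    {"dp": [0.9,0.6,0],"angular": [0,0,0],"fingers": 0},
    {"dp": [0.9,0.6,0],"angular": [0,0,0],"fingers": 0},
    {"dp": [0.9,0.6,0],"angular": [0,0,0],"fingers": 0},
    {"dp": [0.9,0.6,0],"angular": [0,0,0],"fingers": 0},
    {"dp": [0.9,0.6,0],"angular": [0,0,0],"fingers": 0}
  ]
}}

```text
time: 4.5
tool_pos: [489.1, -8.6, 251.4]
tcp_rot: [180.0, 0.0, 94.8]
ft_force: [-0.1, 0.4, 0.7]
finger_gap: 85.4
grip_force: 0.0
```

Run:
```python
from h import *
s=sense();P=camera_params('wrist');cv2.imwrite('pics/w1.png',snapshot('wrist'))
print(s['tool_pos'],s['tcp_rot'])
for l,z in [('handle_a_top',168),('pad_a',6),('bay_left',6)]:
    for r in pinpoint('wrist',l)[:3]: print(l,round(r['conf'],2),np.round(r['at']),np.round(onz('wrist',r['at'],z,P)[:2],1))
```

```text
[489.13647965  -8.64726775 251.43831978] [1.79985624e+02 9.32468008e-03 9.48171834e+01]
handle_a_top 0.55 [346. 391.] [ 518.9 -124.4]
pad_a 0.95 [334. 197.] [504.1  -5.4]
pad_a 0.87 [338. 378.] [ 532.  -237.1]
pad_a 0.78 [338. 298.] [ 519.9 -121. ]
```

View pics/w1.png

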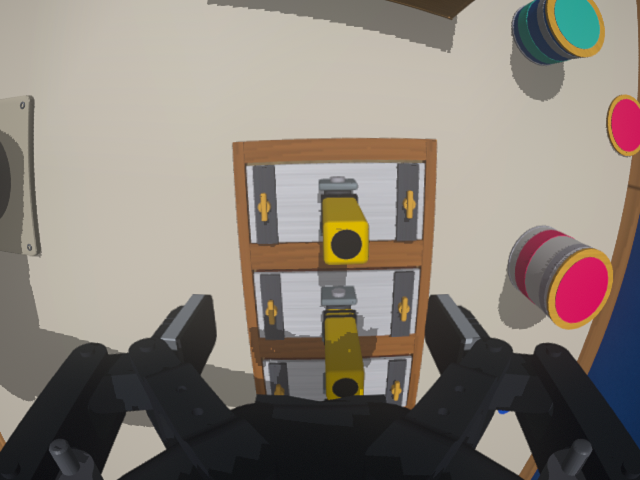

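The wrist picture shows the left handle's top at (346,245) and the middle one at (346,387), both close to upright. I'll turn these into positions and check how high the camera sits.

Run:
```python
from h import *
P=camera_params('wrist');print('cam',ray('wrist',(320,240),P)[0])
for p in((346,245),(346,387)): print(onz('wrist',p,168,P))
Pt=camera_params('top')
for p in((301,300),(357,296),(414,290)): print('top',onz('top',p,168,Pt))
Ps=camera_params('scene')
for p in((340,205),(288,208),(233,211)): print('scene',onz('scene',p,168,Ps))
```

```text
cam [483.80563757  60.95088687 393.25642212]
[506.13007928  -7.11824572 168.        ]
[ 519.00414669 -119.93001855  168.        ]
top [506.00577035  -7.94034993 168.        ]
top [ 516.07030627 -120.93716343  168.        ]
top [ 530.19824231 -235.93633836  168.        ]
scene [502.19587769  -5.94114714 168.        ]
scene [ 517.00188917 -116.95564646  168.        ]
scene [ 531.79416902 -232.34540345  168.        ]
```

Emit:
{"method": "step_arm", "body": {
  "targets": [
    {"dp": [0.005,0.085,0.1],"angular": [0,0,-0.006],"fingers": 0},
    {"dp": [0.005,0.085,0.3],"angular": [0,0,-0.006],"fingers": 0},
    {"dp": [0.005,0.085,0.5],"angular": [0,0,-0.006],"fingers": 0},
    {"dp": [0.005,0.085,0.655],"angular": [0,0,-0.006],"fingers": 0},
    {"dp": [0.005,0.085,0.655],"angular": [0,0,-0.006],"fingers": 0.55},
    {"dp": [0.005,0.085,0.655],"angular": [0,0,-0.006],"fingers": 0.55},
    {"dp": [0.005,0.085,0.655],"angular": [0,0,-0.006],"fingers": 0.55},
    {"dp": [0.005,0.085,0.655],"angular": [0,0,-0.006],"fingers": 0.55}
  ],
  "newtons": 20
}}

```text
time: 5.7
tool_pos: [507.1, -5.3, 121.8]
tcp_rot: [179.9, 0.0, 96.0]
ft_force: [0.6, -0.4, -0.2]
finger_gap: 38.2
grip_force: 0.0
```

Run:
```python
from h import *
s=sense();cv2.imwrite('pics/w2.png',snapshot('wrist'))
print(s['tool_pos'],s['tcp_rot'],s['finger_gap'],s['ft_force'],s['wrist_torque'])
```

```text
[507.13219313  -5.32717227 121.75901673] [1.79865075e+02 2.91525444e-02 9.59922613e+01] 38.16653864374995 [ 0.63661686 -0.40353495 -0.15764122] [ 0.04432223 -0.00549395  0.01760105]
```

View pics/w2.png

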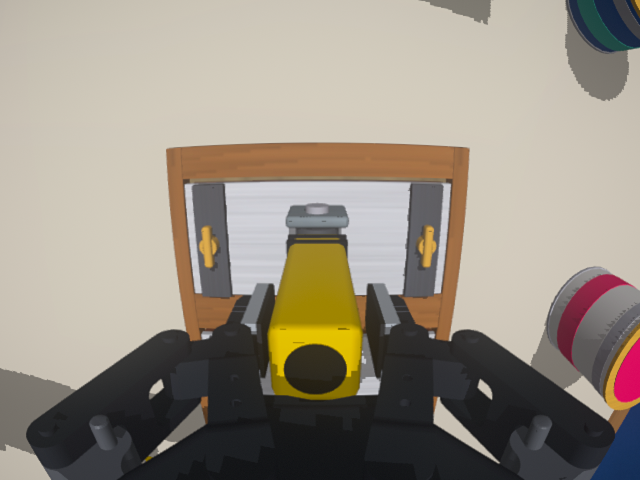

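The fingers straddle the left handle with a 38 mm gap, and the handle at column 315 sits about 1.5 mm toward the robot from their centre. Now I'll rock it away.

Emit:
{"method": "step_arm", "body": {
  "targets": [
    {"dp": [0,0.02,0],"fingers": 0.55},
    {"dp": [0,0.04,0],"fingers": 0.55},
    {"dp": [0,0.06,0],"fingers": 0.55},
    {"dp": [0,0.08,0],"fingers": 0.55},
    {"dp": [0,0.08,0],"fingers": 0.55},
    {"dp": [0,0.08,0],"fingers": 0.55},
    {"dp": [0,0.08,0],"fingers": 0.55},
    {"dp": [0,0.08,0],"fingers": 0.55}
  ]
}}

```text
validation failed for argument at $.ta...
```

Run:
```python
from h import *
s=sense();cv2.imwrite('pics/w3.png',snapshot('wrist'))
print(s['tool_pos'],s['tcp_rot'],s['finger_gap'],s['ft_force'],s['wrist_torque'])
```

```text
[506.9321115   -5.30736287 121.4547275 ] [1.79892119e+02 2.21969700e-02 9.59923562e+01] 38.15705741418684 [ 0.39429634 -0.10019674 -0.21493055] [-0.01919372  0.02093723  0.04929145]
```

View pics/w3.png

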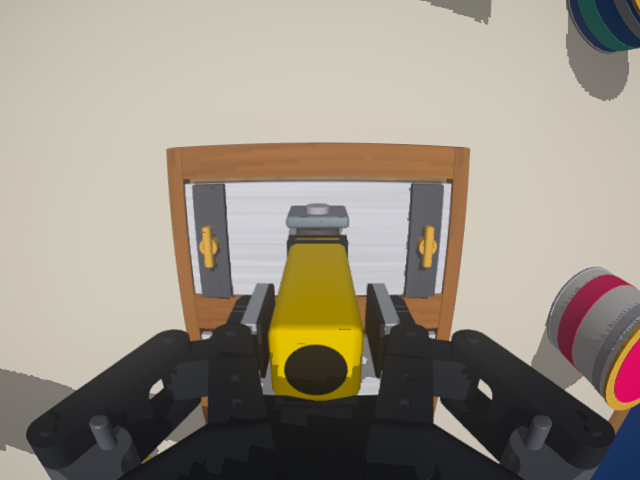

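The call was refused because the angular field was missing, so nothing moved and the picture is unchanged. I'll repeat it with that field in.

Emit:
{"method": "step_arm", "body": {
  "targets": [
    {"dp": [0,0.02,0],"angular": [0,0,0],"fingers": 0.55},
    {"dp": [0,0.04,0],"angular": [0,0,0],"fingers": 0.55},
    {"dp": [0,0.06,0],"angular": [0,0,0],"fingers": 0.55},
    {"dp": [0,0.08,0],"angular": [0,0,0],"fingers": 0.55},
    {"dp": [0,0.08,0],"angular": [0,0,0],"fingers": 0.55},
    {"dp": [0,0.08,0],"angular": [0,0,0],"fingers": 0.55},
    {"dp": [0,0.08,0],"angular": [0,0,0],"fingers": 0.55},
    {"dp": [0,0.08,0],"angular": [0,0,0],"fingers": 0.55}
  ]
}}

```text
time: 6.8
tool_pos: [522.0, -3.6, 120.3]
tcp_rot: [-180.0, -0.0, 96.0]
ft_force: [-1.6, -0.5, 1.5]
finger_gap: 38.4
grip_force: 1.5
```

Run:
```python
from h import *
s=sense();cv2.imwrite('pics/w4.png',snapshot('wrist'))
print(s['tool_pos'],s['tcp_rot'],s['finger_gap'],s['ft_force'],s['wrist_torque'])
```

```text
[521.98071998  -3.57759002 120.26638827] [-1.79994163e+02 -9.97085670e-04  9.59885059e+01] 38.431411715016125 [-1.57765405 -0.49275781  1.48039081] [-0.12624384  0.51980726  0.00222711]
```

View pics/w4.png

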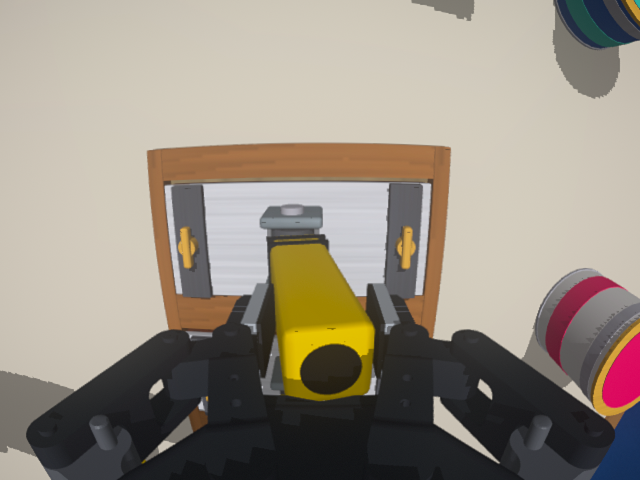

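The left handle now leans away, its top at (331,368), which is about 9–10°. It pushed back with about 2 N, so this pad is sound. Next I rock it back.

Emit:
{"method": "step_arm", "body": {
  "targets": [
    {"dp": [0,-0.04,0],"angular": [0,0,0],"fingers": 0.55},
    {"dp": [0,-0.08,0],"angular": [0,0,0],"fingers": 0.55},
    {"dp": [0,-0.11,0],"angular": [0,0,0],"fingers": 0.55},
    {"dp": [0,-0.14,0],"angular": [0,0,0],"fingers": 0.55},
    {"dp": [0,-0.17,0],"angular": [0,0,0],"fingers": 0.55},
    {"dp": [0,-0.17,0],"angular": [0,0,0],"fingers": 0.55},
    {"dp": [0,-0.17,0],"angular": [0,0,0],"fingers": 0.55},
    {"dp": [0,-0.17,0],"angular": [0,0,0],"fingers": 0.55}
  ]
}}

```text
time: 7.85
tool_pos: [488.8, -7.2, 120.6]
tcp_rot: [180.0, 0.0, 96.0]
ft_force: [2.6, -0.3, 2.6]
finger_gap: 38.3
grip_force: 1.7
```

Run:
```python
from h import *
s=sense();cv2.imwrite('pics/w5.png',snapshot('wrist'))
print(s['tool_pos'],s['tcp_rot'],s['finger_gap'],s['ft_force'],s['wrist_torque'])
```

```text
[488.75152052  -7.16054281 120.55888712] [1.79956913e+02 1.08896877e-02 9.59947193e+01] 38.2582772841767 [ 2.64059678 -0.34039581  2.58148365] [ 0.02250254 -0.5839436   0.04497092]
```

View pics/w5.png

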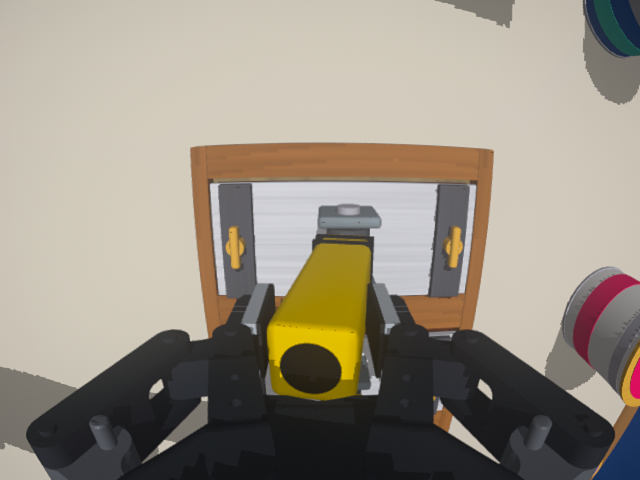

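The left handle now leans toward the robot, its top at (310,368), about 9–10°, with about 2 N again, so the left pad is sound. I'll move on to the middle pad.

Emit:
{"method": "step_arm", "body": {
  "targets": [
    {"dp": [0,0.06,0],"angular": [0,0,0],"fingers": 0.55},
    {"dp": [0,0.085,0],"angular": [0,0,0],"fingers": 0.55},
    {"dp": [0,0.085,-0.1],"angular": [0,0,0],"fingers": 0.4},
    {"dp": [0,0.085,-0.35],"angular": [0,0,0],"fingers": 0},
    {"dp": [0,0.085,-0.35],"angular": [0,0,0],"fingers": 0},
    {"dp": [-0.3,0.085,-0.35],"angular": [0,0,0],"fingers": 0},
    {"dp": [-0.575,0.085,-0.35],"angular": [0,0,0],"fingers": 0},
    {"dp": [-0.575,0.085,-0.35],"angular": [0,0,0],"fingers": 0}
  ]
}}

```text
time: 8.9
tool_pos: [516.6, -122.9, 188.9]
tcp_rot: [-179.9, 0.0, 95.8]
ft_force: [-0.2, -0.4, 0.1]
finger_gap: 85.5
grip_force: 0.0
```

Emit:
{"method": "step_arm", "body": {
  "targets": [
    {"dp": [0,0,0.1],"angular": [0,0,0],"fingers": 0},
    {"dp": [0,0,0.25],"angular": [0,0,0],"fingers": 0},
    {"dp": [0,0,0.35],"angular": [0,0,0],"fingers": 0},
    {"dp": [0,0,0.35],"angular": [0,0,0],"fingers": 0.55},
    {"dp": [0,0,0.35],"angular": [0,0,0],"fingers": 0.55},
    {"dp": [0,0,0.35],"angular": [0,0,0],"fingers": 0.55},
    {"dp": [0,0,0.35],"angular": [0,0,0],"fingers": 0.55},
    {"dp": [0,0,0.35],"angular": [0,0,0],"fingers": 0.55}
  ]
}}

```text
time: 9.9
tool_pos: [517.5, -119.8, 120.8]
tcp_rot: [180.0, 0.0, 96.0]
ft_force: [-0.1, -0.3, 0.9]
finger_gap: 38.4
grip_force: 0.0
```

```bash
cat >> h.py <<'E'
def look(n,ref='pics/w2.png'):
    s=sense();im=snapshot('wrist');cv2.imwrite(f'pics/{n}.png',im)
    print(s['time'],s['tool_pos'],s['finger_gap'],s['ft_force'],s['wrist_torque'])
    h=cv2.cvtColor(im,cv2.COLOR_BGR2HSV)[290:420,200:440]
    y=((h[...,0]>18)&(h[...,0]<34)&(h[...,1]>150)&(h[...,2]>90)).astype(np.uint8)
    # columns of the yellow near top face rows 380 and 340
    for r in(310,340,380):
        c=np.nonzero(y[r-290])[0]+200; print(r,c.min() if len(c) else None,c.max() if len(c) else None)
E
python3 - <<'E'
from h import *
look('w6')
for n in('w2','w4','w5'):
    h=cv2.cvtColor(cv2.imread(f'pics/{n}.png'),cv2.COLOR_BGR2HSV)
    for r in (310,340,380):
        c=np.nonzero((h[r,200:440,0]>18)&(h[r,200:440,0]<34)&(h[r,200:440,1]>150)&(h[r,200:440,2]>90))[0]+200;print(n,r,c.min(),c.max())
E
```

```text
9.9 [ 517.51700598 -119.82498453  120.8050281 ] 38.40298905731526 [-0.05851459 -0.27183342  0.85084115] [0.02024604 0.01539496 0.01225518]
310 278 362
340 272 368
380 276 364
w2 310 273 357
w2 340 268 361
w2 380 272 359
w4 310 275 364
w4 340 278 373
w4 380 283 369
w5 310 276 365
w5 340 267 362
w5 380 271 357
```

The middle handle is centred between the fingers at column 320. Same rocking here.

Emit:
{"method": "step_arm", "body": {
  "targets": [
    {"dp": [0,0.02,0],"angular": [0,0,0],"fingers": 0.55},
    {"dp": [0,0.04,0],"angular": [0,0,0],"fingers": 0.55},
    {"dp": [0,0.065,0],"angular": [0,0,0],"fingers": 0.55},
    {"dp": [0,0.085,0],"angular": [0,0,0],"fingers": 0.55},
    {"dp": [0,0.085,0],"angular": [0,0,0],"fingers": 0.55},
    {"dp": [0,0.085,0],"angular": [0,0,0],"fingers": 0.55},
    {"dp": [0,0.085,0],"angular": [0,0,0],"fingers": 0.55},
    {"dp": [0,0.085,0],"angular": [0,0,0],"fingers": 0.55}
  ]
}}

```text
time: 10.95
tool_pos: [534.0, -118.0, 120.3]
tcp_rot: [-180.0, 0.0, 96.0]
ft_force: [-3.2, -0.1, 2.6]
finger_gap: 38.5
grip_force: 1.5
```

```bash
python3 -c "
from h import *
look('w7')"
```

```text
10.95 [ 534.0038784  -117.97851006  120.30777445] 38.4625533939684 [-3.241201   -0.06549385  2.59259221] [-0.14816521  0.48217824 -0.04502039]
310 275 364
340 278 373
380 283 369
```

Emit:
{"method": "step_arm", "body": {
  "targets": [
    {"dp": [0,-0.04,0],"angular": [0,0,0],"fingers": 0.55},
    {"dp": [0,-0.08,0],"angular": [0,0,0],"fingers": 0.55},
    {"dp": [0,-0.11,0],"angular": [0,0,0],"fingers": 0.55},
    {"dp": [0,-0.14,0],"angular": [0,0,0],"fingers": 0.55},
    {"dp": [0,-0.17,0],"angular": [0,0,0],"fingers": 0.55},
    {"dp": [0,-0.17,0],"angular": [0,0,0],"fingers": 0.55},
    {"dp": [0,-0.17,0],"angular": [0,0,0],"fingers": 0.55},
    {"dp": [0,-0.17,0],"angular": [0,0,0],"fingers": 0.55}
  ]
}}

```text
time: 12.0
tool_pos: [500.8, -121.6, 120.6]
tcp_rot: [180.0, 0.0, 96.0]
ft_force: [2.9, 0.1, 1.8]
finger_gap: 38.6
grip_force: 1.7
```

```bash
python3 -c "
from h import *
look('w8')"
```

```text
12.0 [ 500.7743872  -121.60203525  120.59599576] 38.565811259617305 [2.93258532 0.14260918 1.76687971] [ 0.02320143 -0.56592075 -0.02404746]
310 276 365
340 267 362
380 271 357
```

The middle pad gave about 2.5–3 N both ways, so it's sound as well. On to the right pad.

Emit:
{"method": "step_arm", "body": {
  "targets": [
    {"dp": [0,0.06,0],"angular": [0,0,0],"fingers": 0.55},
    {"dp": [0,0.085,0],"angular": [0,0,0],"fingers": 0.55},
    {"dp": [0,0.085,-0.1],"angular": [0,0,0],"fingers": 0.4},
    {"dp": [0,0.085,-0.35],"angular": [0,0,0],"fingers": 0},
    {"dp": [0,0.085,-0.35],"angular": [0,0,0],"fingers": 0},
    {"dp": [-0.3,0.085,-0.35],"angular": [0,0,0],"fingers": 0},
    {"dp": [-0.575,0.085,-0.35],"angular": [0,0,0],"fingers": 0},
    {"dp": [-0.575,0.085,-0.35],"angular": [0,0,0],"fingers": 0}
  ]
}}

```text
time: 13.05
tool_pos: [528.4, -237.3, 188.7]
tcp_rot: [-179.9, -0.0, 95.8]
ft_force: [-0.3, 0.6, -0.0]
finger_gap: 85.4
grip_force: 0.0
```

Emit:
{"method": "step_arm", "body": {
  "targets": [
    {"dp": [0,0,0.1],"angular": [0,0,0],"fingers": 0},
    {"dp": [0,0,0.25],"angular": [0,0,0],"fingers": 0},
    {"dp": [0,0,0.35],"angular": [0,0,0],"fingers": 0},
    {"dp": [0,0,0.35],"angular": [0,0,0],"fingers": 0.55},
    {"dp": [0,0,0.35],"angular": [0,0,0],"fingers": 0.55},
    {"dp": [0,0,0.35],"angular": [0,0,0],"fingers": 0.55},
    {"dp": [0,0,0.35],"angular": [0,0,0],"fingers": 0.55},
    {"dp": [0,0,0.35],"angular": [0,0,0],"fingers": 0.55}
  ]
}}

```text
time: 14.05
tool_pos: [529.5, -234.3, 120.9]
tcp_rot: [180.0, 0.0, 96.0]
ft_force: [-0.0, 0.2, -0.1]
finger_gap: 38.6
grip_force: 0.0
```

```bash
python3 -c "
from h import *
look('w9')"
```

```text
14.05 [ 529.53816716 -234.29902067  120.92234836] 38.61661118189251 [-0.02480556  0.19022832 -0.09406485] [0.00144514 0.00062631 0.03804748]
310 278 363
340 273 368
380 276 364
```

Emit:
{"method": "step_arm", "body": {
  "targets": [
    {"dp": [0,0.02,0],"angular": [0,0,0],"fingers": 0.55},
    {"dp": [0,0.04,0],"angular": [0,0,0],"fingers": 0.55},
    {"dp": [0,0.065,0],"angular": [0,0,0],"fingers": 0.55},
    {"dp": [0,0.085,0],"angular": [0,0,0],"fingers": 0.55},
    {"dp": [0,0.085,0],"angular": [0,0,0],"fingers": 0.55},
    {"dp": [0,0.085,0],"angular": [0,0,0],"fingers": 0.55},
    {"dp": [0,0.085,0],"angular": [0,0,0],"fingers": 0.55},
    {"dp": [0,0.085,0],"angular": [0,0,0],"fingers": 0.55}
  ]
}}

```text
time: 15.1
tool_pos: [546.0, -232.3, 120.3]
tcp_rot: [-180.0, -0.0, 96.0]
ft_force: [-0.7, -0.1, -0.0]
finger_gap: 38.6
grip_force: 0.0
```

```bash
python3 -c "
from h import *
look('w10')"
```

```text
15.1 [ 546.01436995 -232.33184299  120.27396662] 38.56417388378918 [-0.69584188 -0.11453365 -0.02428397] [0.00032104 0.0220773  0.05369212]
310 276 369
340 281 379
380 288 374
```

Emit:
{"method": "step_arm", "body": {
  "targets": [
    {"dp": [0,-0.04,0],"angular": [0,0,0],"fingers": 0.55},
    {"dp": [0,-0.08,0],"angular": [0,0,0],"fingers": 0.55},
    {"dp": [0,-0.11,0],"angular": [0,0,0],"fingers": 0.55},
    {"dp": [0,-0.14,0],"angular": [0,0,0],"fingers": 0.55},
    {"dp": [0,-0.17,0],"angular": [0,0,0],"fingers": 0.55},
    {"dp": [0,-0.17,0],"angular": [0,0,0],"fingers": 0.55},
    {"dp": [0,-0.17,0],"angular": [0,0,0],"fingers": 0.55},
    {"dp": [0,-0.17,0],"angular": [0,0,0],"fingers": 0.55}
  ]
}}

```text
time: 16.15
tool_pos: [512.4, -235.8, 120.2]
tcp_rot: [-180.0, -0.0, 96.0]
ft_force: [-0.7, 0.0, 0.7]
finger_gap: 38.7
grip_force: 0.2
```

```bash
python3 -c "
from h import *
look('w11')"
```

```text
16.15 [ 512.38615124 -235.82203184  120.24439466] 38.673017845623676 [-0.72293821  0.0235712   0.74761931] [-0.02976575  0.06655213  0.001959  ]
310 271 364
340 262 360
380 266 352
```

The right handle gives no resistance and stays where it's left, so the right pad is the loose one. All three are checked. I'll bring this handle upright and grip it.

Emit:
{"method": "step_arm", "body": {
  "targets": [
    {"dp": [0,0.04,0],"angular": [0,0,0],"fingers": 0.55},
    {"dp": [0,0.085,0],"angular": [0,0,0],"fingers": 0.55},
    {"dp": [0,0.085,0],"angular": [0,0,0],"fingers": 0.55},
    {"dp": [0,0.085,0],"angular": [0,0,0],"fingers": 1},
    {"dp": [0,0.085,0],"angular": [0,0,0],"fingers": 1},
    {"dp": [0,0.085,0],"angular": [0,0,0],"fingers": 1},
    {"dp": [0,0.085,0],"angular": [0,0,0],"fingers": 1},
    {"dp": [0,0.085,0],"angular": [0,0,0],"fingers": 1}
  ],
  "newtons": 60
}}

```text
time: 17.2
tool_pos: [529.3, -234.0, 120.3]
tcp_rot: [180.0, -0.0, 96.0]
ft_force: [3.4, 1.5, -1.0]
finger_gap: 29.4
grip_force: 59.6
```

Emit:
{"method": "step_arm", "body": {
  "targets": [
    {"dp": [0,0,-0.03],"angular": [0,0,0],"fingers": 1},
    {"dp": [0,0,-0.06],"angular": [0,0,0],"fingers": 1},
    {"dp": [0,0,-0.12],"angular": [0,0,0],"fingers": 1},
    {"dp": [0,0,-0.2],"angular": [0,0,0],"fingers": 1},
    {"dp": [0,0,-0.35],"angular": [0,0,0],"fingers": 1},
    {"dp": [0,0,-0.55],"angular": [0,0,0],"fingers": 1},
    {"dp": [0,0,-0.75],"angular": [0,0,0],"fingers": 1},
    {"dp": [0,0,-0.95],"angular": [0,0,0],"fingers": 1}
  ]
}}

```text
time: 18.2
tool_pos: [529.1, -234.1, 313.0]
tcp_rot: [179.9, 0.0, 96.0]
ft_force: [0.6, 0.0, -7.2]
finger_gap: 29.2
grip_force: 60.4
```

```bash
python3 -c "
from h import *
look('w12')"
```

```text
18.2 [ 529.08096787 -234.07989582  312.9970959 ] 29.19127140633759 [ 0.5636319   0.01307962 -7.19697184] [-0.04707509 -0.05649318  0.04821563]
310 279 362
340 273 368
380 276 364
```

View pics/w12.png

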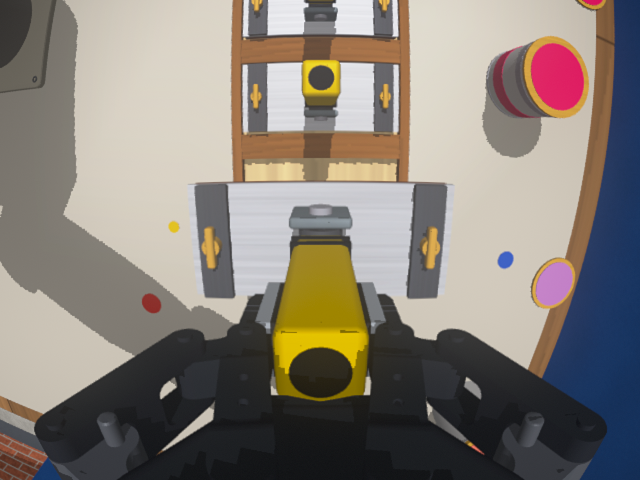

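The pad hangs level under the grip (plate from column 190 to 452, edges horizontal) and the two sound pads are still in their bays. I'll carry it towards the carton.

Emit:
{"method": "step_arm", "body": {
  "targets": [
    {"dp": [0.1,0,0],"angular": [0,0,0],"fingers": 1},
    {"dp": [0.22,0,0],"angular": [0,0,0],"fingers": 1},
    {"dp": [0.35,0,0],"angular": [0,0,0],"fingers": 1},
    {"dp": [0.48,0,0],"angular": [0,0,0],"fingers": 1},
    {"dp": [0.61,0.01,0],"angular": [0,0,0],"fingers": 1},
    {"dp": [0.74,0.01,0],"angular": [0,0,0],"fingers": 1},
    {"dp": [0.87,0.02,0],"angular": [0,0,0],"fingers": 1},
    {"dp": [1,0.02,0],"angular": [0,0,0],"fingers": 1}
  ]
}}

```text
time: 19.25
tool_pos: [511.0, -32.4, 308.5]
tcp_rot: [-179.9, -0.1, 96.1]
ft_force: [0.4, -0.1, -6.9]
finger_gap: 29.4
grip_force: 60.5
```

Emit:
{"method": "step_arm", "body": {
  "targets": [
    {"dp": [0.13,0,0],"angular": [0,0,0.01],"fingers": 1},
    {"dp": [0.26,0,0],"angular": [0,0,0.02],"fingers": 1},
    {"dp": [0.39,0,0],"angular": [0,0,0.035],"fingers": 1},
    {"dp": [0.52,0,0],"angular": [0,0,0.05],"fingers": 1},
    {"dp": [0.65,0.01,0],"angular": [0,0,0.065],"fingers": 1},
    {"dp": [0.78,0.01,0],"angular": [0,0,0.08],"fingers": 1},
    {"dp": [0.9,0.02,0],"angular": [0,0,0.089],"fingers": 1},
    {"dp": [0.95,0.02,0],"angular": [0,0,0.089],"fingers": 1}
  ]
}}

```text
time: 20.25
tool_pos: [494.8, 156.5, 308.8]
tcp_rot: [-179.9, 0.0, 80.1]
ft_force: [0.3, -0.4, -6.9]
finger_gap: 29.2
grip_force: 60.5
```

Run:
```python
from h import *
look('w13');P=camera_params('wrist');print(sense()['tcp_rot'])
for l,z in [('carton_in',5),('carton',0)]:
    for r in pinpoint('wrist',l)[:2]: print(l,round(r['conf'],2),np.round(r['at']),np.round(onz('wrist',r['at'],z,P)[:2],1))
Pt=camera_params('top')
for p in((111,235),(211,247),(190,368),(94,353)): print('top',np.round(onz('top',p,75,Pt)))
```

```text
20.25 [494.84310878 156.53257918 308.75008646] 29.18480663386719 [ 0.33920679 -0.42133911 -6.85134871] [-0.20191702  0.06369894 -0.08268777]
310 278 409
340 273 368
380 276 364
[-1.79868302e+02 -7.89319224e-03  8.01470097e+01]
carton_in 0.78 [293.  53.] [492.1 327.3]
carton 0.79 [295.  50.] [494.6 332. ]
carton 0.69 [526. 305.] [773.5 -60.2]
top [639. 419.  75.]
top [616. 197.  75.]
top [352. 234.  75.]
top [380. 444.  75.]
```

View pics/w13.png

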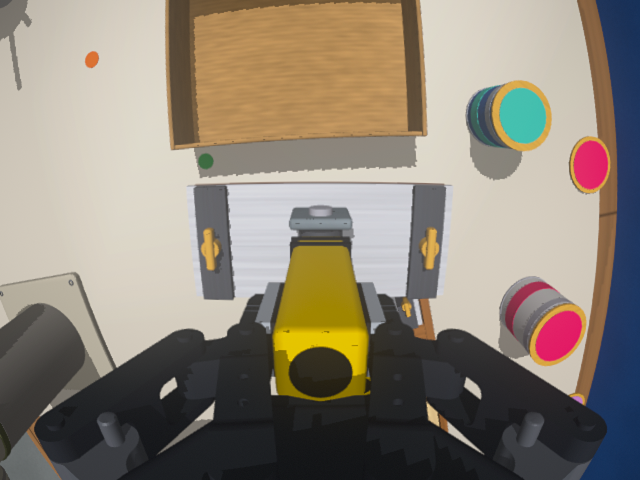

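The wrist view shows the carton's near rim from (172,150) to (425,133). Its floor is open and its middle is about (495,326).

Emit:
{"method": "step_arm", "body": {
  "targets": [
    {"dp": [0.12,-0.02,0],"angular": [0,0,0],"fingers": 1},
    {"dp": [0.26,-0.045,0],"angular": [0,0,0],"fingers": 1},
    {"dp": [0.4,-0.07,0],"angular": [0,0,0],"fingers": 1},
    {"dp": [0.54,-0.095,0],"angular": [0,0,0],"fingers": 1},
    {"dp": [0.68,-0.12,0],"angular": [0,0,0],"fingers": 1},
    {"dp": [0.78,-0.135,0],"angular": [0,0,0],"fingers": 1},
    {"dp": [0.835,-0.145,0],"angular": [0,0,0],"fingers": 1},
    {"dp": [0.835,-0.145,0],"angular": [0,0,0],"fingers": 1}
  ]
}}

```text
time: 21.4
tool_pos: [497.0, 324.1, 310.0]
tcp_rot: [-180.0, 0.0, 80.0]
ft_force: [-0.5, -0.6, -7.0]
finger_gap: 29.5
grip_force: 60.5
```

Emit:
{"method": "step_arm", "body": {
  "targets": [
    {"dp": [0,0,0.15],"angular": [0,0,0],"fingers": 1},
    {"dp": [0,0,0.35],"angular": [0,0,0],"fingers": 1},
    {"dp": [0,0,0.55],"angular": [0,0,0],"fingers": 1},
    {"dp": [0,0,0.7],"angular": [0,0,0],"fingers": 1},
    {"dp": [0,0,0.8],"angular": [0,0,0],"fingers": 1},
    {"dp": [0,0,0.85],"angular": [0,0,0],"fingers": 1},
    {"dp": [0,0,0.88],"angular": [0,0,0],"fingers": 1},
    {"dp": [0,0,0.88],"angular": [0,0,0],"fingers": 1}
  ]
}}

```text
time: 22.4
tool_pos: [497.4, 324.2, 134.9]
tcp_rot: [180.0, -0.0, 80.0]
ft_force: [0.1, 0.2, -6.7]
finger_gap: 29.4
grip_force: 60.5
```

```bash
python3 -c "
from h import *
look('w14')
im=cv2.imread('pics/w14.png');cv2.imwrite('pics/c14.png',np.hstack([im[:, :],snapshot('top')[200:440,40:260].repeat(2,0).repeat(2,1)])[:, :1080])
cv2.imwrite('pics/c14.png',cv2.resize(cv2.imread('pics/c14.png'),(800,356)))"
```

```text
22.4 [497.40034047 324.24136276 134.94934547] 29.360498202507355 [ 0.09523841  0.21559978 -6.70765593] [-0.01135479 -0.001052    0.04613947]
310 278 362
340 272 368
380 275 366
```

View pics/c14.png

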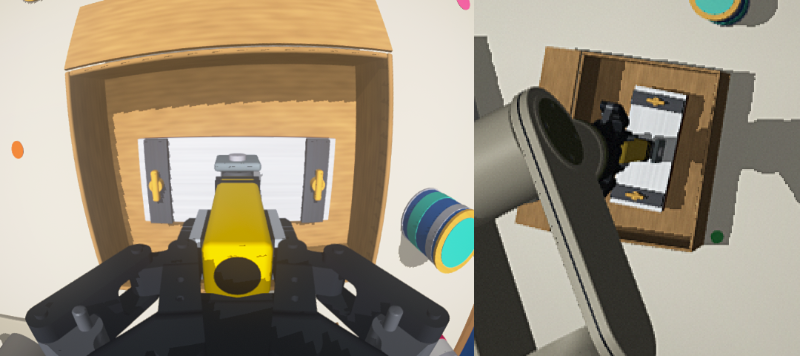

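The pad is inside the carton, level and centred: plate at columns 138–335, floor at 113–355. Now I'll lower it gently onto the floor.

Emit:
{"method": "step_arm", "body": {
  "targets": [
    {"dp": [0,0,0.03],"angular": [0,0,0],"fingers": 1},
    {"dp": [0,0,0.05],"angular": [0,0,0],"fingers": 1},
    {"dp": [0,0,0.06],"angular": [0,0,0],"fingers": 1},
    {"dp": [0,0,0.067],"angular": [0,0,0],"fingers": 1},
    {"dp": [0,0,0.072],"angular": [0,0,0],"fingers": 1},
    {"dp": [0,0,0.075],"angular": [0,0,0],"fingers": 1},
    {"dp": [0,0,0.075],"angular": [0,0,0],"fingers": 1},
    {"dp": [0,0,0.075],"angular": [0,0,0],"fingers": 1}
  ]
}}

```text
time: 23.5
tool_pos: [497.1, 324.2, 119.8]
tcp_rot: [180.0, -0.0, 80.0]
ft_force: [-3.4, -1.8, -1.0]
finger_gap: 29.6
grip_force: 61.3
```

The floor now carries most of the weight. I'll settle it a touch more, open and retreat.

Emit:
{"method": "step_arm", "body": {
  "targets": [
    {"dp": [0,0,0.002],"angular": [0,0,0],"fingers": 1},
    {"dp": [0,0,0.002],"angular": [0,0,0],"fingers": 1},
    {"dp": [0,0,0.002],"angular": [0,0,0],"fingers": 0.5},
    {"dp": [0,0,0.002],"angular": [0,0,0],"fingers": 0.3},
    {"dp": [0,0,0.002],"angular": [0,0,0],"fingers": 0.1},
    {"dp": [0,0,0.002],"angular": [0,0,0],"fingers": 0},
    {"dp": [0,0,0.002],"angular": [0,0,0],"fingers": 0},
    {"dp": [0,0,0.002],"angular": [0,0,0],"fingers": 0}
  ]
}}

```text
time: 24.5
tool_pos: [497.0, 324.1, 118.8]
tcp_rot: [-180.0, 0.0, 80.0]
ft_force: [0.5, 0.5, 0.2]
finger_gap: 85.4
grip_force: 0.0
```

Emit:
{"method": "step_arm", "body": {
  "targets": [
    {"dp": [0,0,-0.1],"angular": [0,0,0],"fingers": 0},
    {"dp": [0,0,-0.25],"angular": [0,0,0],"fingers": 0},
    {"dp": [0,0,-0.4],"angular": [0,0,0],"fingers": 0},
    {"dp": [0,0,-0.6],"angular": [0,0,0],"fingers": 0},
    {"dp": [-0.2,0,-0.7],"angular": [0,0,0],"fingers": 0},
    {"dp": [-0.5,0,-0.7],"angular": [0,0,0],"fingers": 0},
    {"dp": [-0.7,0,-0.7],"angular": [0,0,0],"fingers": 0},
    {"dp": [-0.7,0,-0.7],"angular": [0,0,0],"fingers": 0}
  ]
}}

```text
time: 25.5
tool_pos: [472.8, 184.1, 261.0]
tcp_rot: [179.9, -0.0, 79.8]
ft_force: [0.1, 0.9, 0.1]
finger_gap: 85.6
grip_force: 0.0
```

Run:
```python
from h import *
s=sense();print(s['tool_pos'],s['ft_force'])
cv2.imwrite('pics/f.png',snapshot('scene'))
for r in pinpoint('scene','pad_a'): print(r['conf'],onz('scene',r['at'],6))
```

```text
[472.82221339 184.12599441 261.00655439] [0.07605865 0.93403682 0.1092873 ]
0.97 [497.28059068 324.79116771   6.        ]
0.85 [507.49439697  -1.2319329    6.        ]
0.79 [ 518.41172181 -118.33001525    6.        ]
```

View pics/f.png

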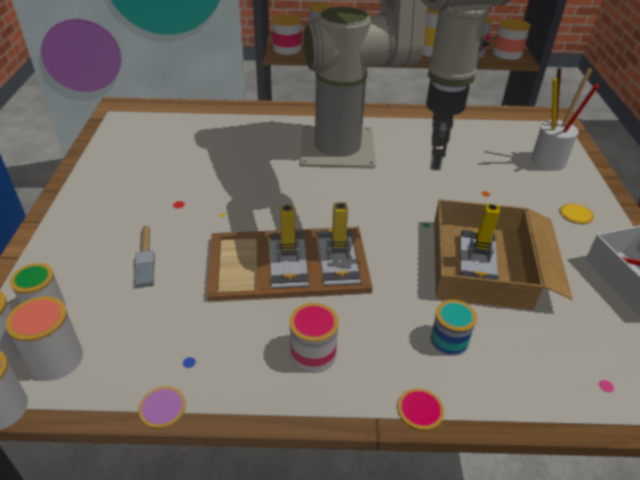

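The final picture shows the loose pad flat on the carton floor at about (480,255). Both sound pads are in their bays at (290,260) and (340,258), and the tins and brush haven't moved.

```bash
python3 -c "
from bench import *
print(hand_in())"
```

```text
the job is handed in; nothing more can be done
None
```

The job is done and handed in at about 26 s: I rocked all three pads in order, found the right-hand one loose, and set it flat near the middle of the carton floor, leaving the two sound pads in their bays and the tins and brush untouched.

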